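# Pump the bench lubricator until its indicator pin is out

## Robot

A 7-joint arm with a two-finger parallel gripper is mounted at the origin on a cart in front of the work surface, level with it; the furniture and walls round the work are solid. World frame = base frame: x ahead of the robot, y to its left, z up, the work surface at z = 0. Lengths are in m, angles in rad, forces in N, time in s.
With the tool pointing down it reaches from about 0.425 to 0.925 m from the base axis. Payload 6.8 kg.
Tool frame: the origin (TCP) lies at the very end of the fingers, on their centre line; the grasp point (between the pads) lies 19 mm behind it (hold_point_z is the distance from the TCP to the grasp point, in m); z points along the fingers, y is the direction in which the jaws open and shut (so a half turn about z gives the same grasp; the last joint's range is limited). The gripper opens to 85 mm and grips with 20 to 120 N. Pads are 22 mm wide; open, the fingers measure 114 mm over their backs; the gripper's body (76 mm by 85 mm) begins 54 mm behind the grasp point. The pads swing forward as they close: fully open they stand 13 mm farther back than shut.
Start: joints at [1.177, 0.477, 0.022, 1.555, -0.011, 1.109, -0.083], TCP at [0.19, -0.648, 0.231] pointing down, gripper open.
Joint ranges: [-2.96, 2.96], [-0.34, 2.1], [-1.41, 1.46], [0.24, 2.44], [-1.37, 4.51], [0.17, 1.92], [-2.96, 2.96]. Speed limits (rad/s): [2.39, 2.39, 3.14, 3.14, 3.14, 3.14, 3.14].

## Interface

Orientations are given as a unit quaternion [w, x, y, z].
In Python, from station import get_obs, read_camera, calibration, hand_in, regions_of, hold_point_z gives the robot as it stands.
- The arm moves only by the tool send_rows, never from a script. Its argument "motion" is text: rows parted by semicolons, each of 7 numbers parted by spaces: the shift along the world's x, y, z in cm, then the turn, a rotation vector about the world's x, y, z in degrees, then the closure, from 0 (fully open) to 1 (shut). In form: dx dy dz rx ry rz fingers; .... A call has 1 to 20 rows; each row shifts and turns the pose as measured when the row begins; what a row does not reach is not made up. A row lasts 1/12 s, in which the tool goes at most 41.7 mm and 7.16 degrees, less where a joint would pass 70% of its speed; a pose out of reach is approached as far as the arm can. A call is refused whole if a number of a shift passes 4.17 or a number of a turn 7.16, either way. A call with a gripper value outside its range is refused whole. The fingers move at their own pace and stop on an object; "newtons" is the grip in N (left out, the last holds). Time passes only in rows, so rows that do not move let the fingers close. It gives the time, the measured TCP pose, the force and the opening at its end, in the units of the state.
- get_obs(): the state, without advancing time (a new reading comes with each control period).
- read_camera(name): name is "scene" or "top" or "wrist"; returns the picture (420x560x3 uint8, red, green, blue); there is no depth.
- calibration(name): a dict with "mtx" (3x3 intrinsics, pixels), "R" (3x3) and "t" (3): a world point X has camera coordinates R X + t; the wrist camera has in their place "hand_eye" (4x4, takes a point from camera to tool coordinates, whose origin is the TCP and whose axes are the flange's). Camera axes: x right, y down, z forward; pixel columns grow to the right and rows downward; lengths in m; the calibration is good to about 2 mm. A picture is of the moment at which its call begins: read the wrist's pose just before it. calibration takes no time and is no camera call.
- hand_in(): hands the job in, once; it reports no verdict.
Trained networks look in the newest picture that a camera, given by its name, has taken for a name from the list of things; names that differ only in an ending like _2 or _b are one class to them, and where a whole thing is asked for, a point or a joint stands for the part that bears it (a point fixed in the world has none). Each returns a list of dicts, best first, with "conf" (0 to 1); they miss things now and then, are a little off and sometimes report something else, mostly with a low value. They report only what shows in the picture. A call takes as long as a camera call.
- regions_of(thing, camera): "region" (420x560 bool, what is visible of it) and "point" ([column, row] in pixels, amid what is visible of it).
The state is a dict: "t": time; "q": joint angles; "joint_vel": joint speeds; "joint_torque": joint torques, N m; "eef_pos": TCP position; "tool_rot": TCP orientation; "contact_force": force on the tool from outside, world axes, zero at the start; "torque": the same for the moment, N m; "gripper_width": opening from 0.0 (shut) to 1.0 (fully open).
Only numpy, scipy, OpenCV 4.12 (cv2) and the standard library are available. Lean on these libraries where they do the work, as an engineer would, in place of code of your own. Each camera call takes 0.05 s, during which the arm holds its last target.

## Task

Two alike bench lubricators stand among the tools; on one the thin indicator pin stands fully out of its collar, on the other it has sunk. With the closed fingertips, pump the black-headed plunger of the one with the sunken pin, with full strokes and letting the plunger come right back up each time, until that pin stands fully out too. Do not touch the pins or the other lubricator, leave the tools lying where they are, and finish with the plunger up.

Things in the scene. Friction and masses are not known exactly. Their poses are not given: they have to be found in the camera images.
- lub_a: The lubricator to be pumped, its pin sunk; left or right of the other. Bolted down. Base plate 84 (x) by 156 (y) by 10 mm, grey cast body 44x136 up to z 40. Origin on the bench under the plunger axis, z up, y towards the pin. At y 0 a barrel 44 across, up to z 84; at y 55 the pin collar, 22 across, up to z 75; at y -50 a filler pot 46 across with a black cap up to z 86; pipe stub out to x 56, z 29.
- lub_a_plunger (a joint): Plunger travel, m: 0 = all the way up (its spring brings it back), 0.024 = pressed home. Pressing takes 6 N at the top, 12 N at the bottom, about 1 N more while driving the pin. A ratchet drives the pin out on the way down, 6 mm a stroke (1 to 7.5 mm the first time), and takes its next tooth when the plunger is let up below 0.002; strokes under 0.021 may win nothing. Once the pin is out, strokes move nothing.
- lub_a_plunger_top (a point): Centre of the top of lub_a's plunger: a black mushroom head 44 mm across and 16 thick, slightly domed; top 130 mm above the bench when up, 106 mm when pressed home. Moves with the plunger.
- lub_a_pin_top (a point): Centre of the top of lub_a's pin, 55 mm along lub_a's +y from the plunger axis. Its height above the bench tells how far the pin is out: 77 mm = right in (2 above its collar), 107 mm = fully out (stop at 108). It starts at 77 to 90 and stays where it is left; 3 to 5 full strokes are needed.
- lub_a_pin: The bright steel indicator pin of lub_a, 10 mm across, with a dark ring near its foot that shows whole, just above the collar, only when the pin is fully out. Its origin is on the bench plane under the pin when the pin is at 0 and rises with it.
- lub_b: The other lubricator, of the same shape, size and axes as lub_a: its pin is fully out already and it is to be left alone. Close behind both, between world y 0.2 and -0.2 and from about x 0.55 on, stands a black buffing machine 310 mm high: a hand that is wider one way should have its wide side along the lubricator's y.
- lub_b_plunger (a joint): Plunger travel, m: 0 = all the way up (its spring brings it back), 0.024 = pressed home. Pressing takes 6 N at the top, 12 N at the bottom. That of lub_b, not to be pressed.
- lub_b_pin_top (a point): Centre of the top of lub_b's pin: 107 mm above the bench, fully out, from the start.
- tape_measure_mid (a point): steel tape measure in a yellow case, 36x83x70, standing on the bench between the two lubricators (mm). The point is its middle, half-way up. Loose; leave it.
- nut_b_mid (a point): loose hex nut, 24x27x13, lying in front of the lubricator whose pin is sunk (mm). The point is its middle, half-way up. Loose; leave it.
- plug_a_mid (a point): used spark plug, 24x77x21, lying in front of the lubricator whose pin is out (mm). The point is its middle, half-way up. Loose; leave it.
- spanner_13_mid (a point): small combination spanner, 30x185x7, lying behind on the right (mm). The point is its middle, half-way up. Loose; leave it.
- pliers_mid (a point): red-handled pliers, 64x192x12, lying at the left (mm). The point is its middle, half-way up. Loose; leave it.
- ball_bearing_mid (a point): ball bearing, 52x52x15, lying flat at the right (mm). The point is its middle, half-way up. Loose; leave it.

How it is judged:
By the outcome, as a careful person would: the job done as asked, in the order asked, and still so for the second after the job is handed in, with the robot touching nothing.
It also fails if it takes over 45 s, if anything falls off the work surface, if the arm or the gripper's body presses on something with over 40 N, if the wrist force passes 120 N, or if a joint passes its speed limit or range.

## Working session

There is one attempt and no reset: what is moved stays moved. The work goes in short steps, Python scripts to look and compute and a tool call to move; the robot and the scene stay as the last step left them, time stands still between calls to the robot, and variables do not carry over. Pictures are saved under pics/ and viewed, and the job is handed in when it is done.

Besides the shell and the picture viewer there is one more tool, called after "Emit:" by a JSON object that holds its "op" and its "data". send_rows: Moves the arm, as the interface text tells. Its arguments: {"type":"object","properties":{"motion":{"type":"string"},"newtons":{"type":"number"}},"required":["motion"]}

```bash
mkdir -p pics; ls; python3 - <<'E'
from station import *
import cv2,numpy as np
o=get_obs();print({k:np.round(v,3).tolist() for k,v in o.items()})
for n in("scene","top"):
    im=read_camera(n);cv2.imwrite(f"pics/{n}0.png",im[:,:,::-1])
    c=calibration(n);print(n,{k:np.round(v,4).tolist() for k,v in c.items()})
    for th in("lub_a","lub_a_pin","lub_a_plunger","tape_measure_mid"):
        for r in regions_of(th,n):
            ys,xs=np.nonzero(r["region"]);print(th,round(r["conf"],2),np.round(r["point"],1),xs.min(),xs.max(),ys.min(),ys.max())
print(calibration("wrist"),hold_point_z,get_obs()["t"])
E
```

```text
pics
{'t': 0.0, 'q': [1.177, 0.478, 0.022, 1.556, -0.012, 1.109, -0.083], 'joint_vel': [0.001, -0.002, 0.0, 0.001, 0.0, -0.0, -0.002], 'joint_torque': [-0.001, -59.645, 1.607, -28.119, 0.012, 0.009, -0.0], 'eef_pos': [0.19, -0.647, 0.23], 'tool_rot': [-0.001, 0.99, 0.142, -0.0], 'contact_force': [0.097, 0.026, -0.018], 'torque': [0.042, -0.045, 0.038], 'gripper_width': 1.005}
scene {'mtx': [[470.5999, 0.0, 277.5537], [0.0, 470.5999, 214.5043], [0.0, 0.0, 1.0]], 'R': [[-0.4867, -0.8735, -0.004], [-0.5719, 0.3221, -0.7545], [0.6603, -0.365, -0.6563]], 't': [0.2484, 0.3616, 1.4377]}
lub_a 0.7 [221.2 261.3] 198 243 237 278
lub_a 0.61 [317.7 222.2] 297 339 199 240
lub_a_pin 0.23 [221.7 264.1] 198 244 237 278
lub_a_plunger 0.62 [217.2 243.2] 212 222 238 250
tape_measure_mid 0.62 [288.  233.7] 278 300 226 246
top {'mtx': [[463.3327, 0.0, 274.91], [0.0, 463.3327, 207.9018], [0.0, 0.0, 1.0]], 'R': [[-0.0071, -0.9998, -0.0185], [-0.9934, 0.0092, -0.1147], [0.1148, 0.0176, -0.9932]], 't': [0.0134, 0.5006, 1.3465]}
lub_a 0.85 [194.6 223.7] 165 221 202 240
lub_a 0.72 [327.3 220.8] 300 355 201 234
lub_a_pin 0.4 [191.  243.4] 188 196 241 249
lub_a_plunger 0.48 [185.8 215.2] 177 192 210 226
tape_measure_mid 0.9 [281.7 224.2] 268 295 217 232
{'mtx': array([[305.4009222 ,   0.        , 279.07140069],
       [  0.        , 305.4009222 , 213.84364557],
       [  0.        ,   0.        ,   1.        ]]), 'hand_eye': array([[-3.73562169e-05, -9.52089291e-01, -3.05820177e-01,
         8.01367100e-02],
       [ 9.99999770e-01,  1.71604829e-04, -6.56396613e-04,
        -1.15913014e-03],
       [ 6.77428405e-04, -3.05820131e-01,  9.52089065e-01,
        -1.43546349e-01],
       [ 0.00000000e+00,  0.00000000e+00,  0.00000000e+00,
         1.00000000e+00]])} 0.0187 0.5
```

```bash
python3 - <<'E'
import cv2,numpy as np
a=cv2.imread("pics/scene0.png");b=cv2.imread("pics/top0.png")
cv2.imwrite("pics/s1.png",cv2.resize(a[180:300,180:360],None,fx=4.4,fy=4.4,interpolation=cv2.INTER_CUBIC))
cv2.imwrite("pics/t1.png",cv2.resize(b[180:290,150:370],None,fx=3.6,fy=3.6,interpolation=cv2.INTER_CUBIC))
E
```

```text
(no output)
```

View pics/scene0.png

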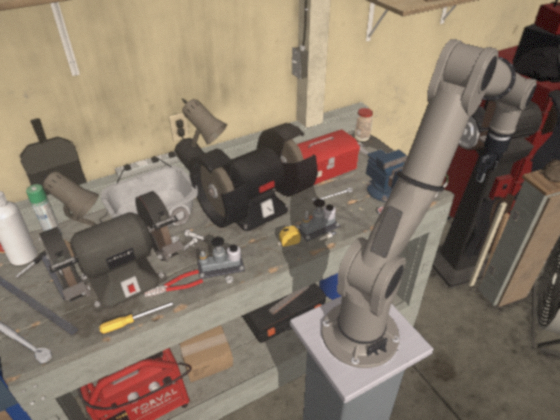

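View pics/top0.png

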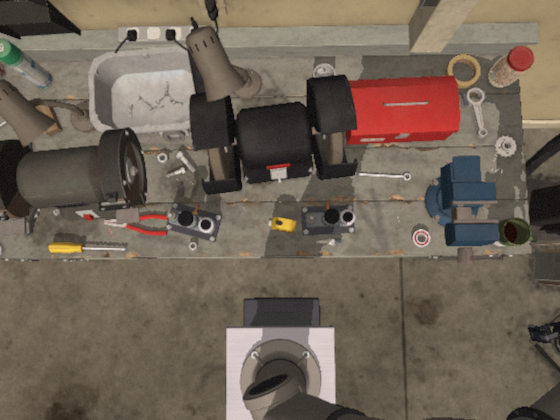

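```bash
ls pics
```

```text
s1.png
scene0.png
t1.png
top0.png
```

View pics/s1.png

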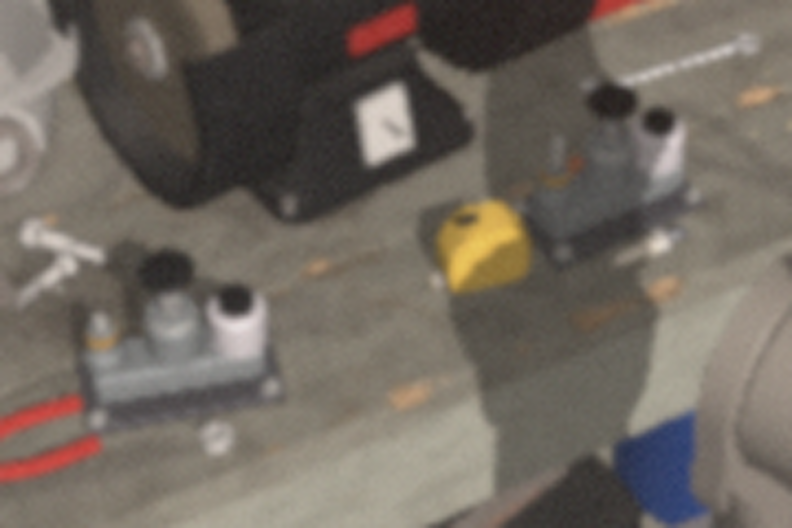

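View pics/t1.png

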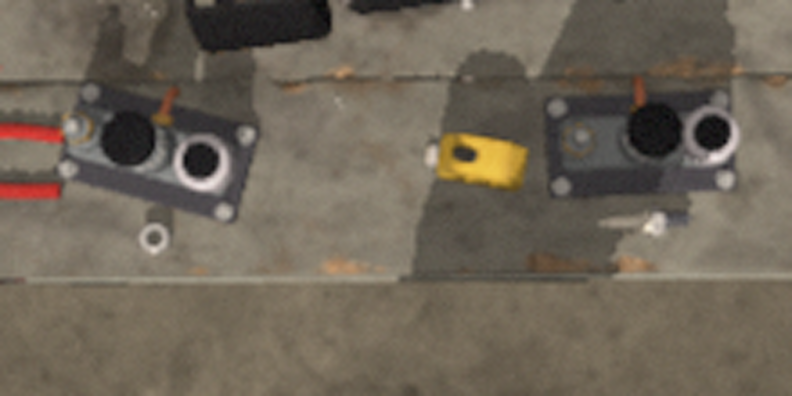

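The left lubricator has the sunken pin: only a stub stands above its collar, and the nut lies in front of it. In the top image its plunger head is at about (186,218). In the scene image it is at (218,241). The right lubricator's pin stands tall. I'll triangulate next.

```bash
cat > h.py <<'E'
from station import *
import cv2,numpy as np
from scipy.spatial.transform import Rotation as Ro
def Rt(o): 
    w,x,y,z=o["tool_rot"];return Ro.from_quat([x,y,z,w]).as_matrix()
def cam(name,o=None):
    c=calibration(name);K=np.array(c["mtx"])
    if name=="wrist":
        T=np.eye(4);T[:3,:3]=Rt(o);T[:3,3]=o["eef_pos"]
        E=np.linalg.inv(T@np.array(c["hand_eye"]));return K@E[:3]
    return K@np.c_[c["R"],c["t"]]
def onz(P,uv,z):
    A=np.c_[P[:,:2],-np.array([uv[0],uv[1],1.])];s=np.linalg.solve(A,-(P[:,2]*z+P[:,3]));return s[:2]
def tri(P1,P2,a,b):
    X=cv2.triangulatePoints(P1,P2,np.array(a,float).reshape(2,1),np.array(b,float).reshape(2,1))[:,0];return X[:3]/X[3]
def proj(P,X):
    p=P@np.append(X,1);return p[:2]/p[2]
E
python3 - <<'E'
from h import *
S=cam("scene");T=cam("top")
s=lambda u,v:(180+u/4.4,180+v/4.4)
t=lambda u,v:(150+u/3.6,180+v/3.6)
for n,a,b,z in(("plung",(167,266),(129,137),.13),("pot",(236,298),(202,160),.086),("pin",(101,320),(76,127),.08),("Bplung",(611,100),(656,130),.13),("Bpot",(658,121),(713,132),.086),("Bpin",(557,140),(580,137),.107)):
    print(n,np.round(tri(S,T,s(*a),t(*b)),3),np.round(onz(T,t(*b),z),3),np.round(onz(S,s(*a),z),3))
E
```

```text
plung [0.464 0.254 0.122] [0.463 0.253] [0.455 0.256]
pot [0.449 0.206 0.076] [0.449 0.204] [0.44  0.209]
pin [0.477 0.307 0.078] [0.476 0.306] [0.475 0.307]
Bplung [ 0.466 -0.15   0.119] [ 0.465 -0.149] [ 0.456 -0.141]
Bpot [ 0.468 -0.201  0.074] [ 0.467 -0.199] [ 0.456 -0.192]
Bpin [ 0.462 -0.094  0.102] [ 0.462 -0.093] [ 0.457 -0.091]
```

Emit:
{"op": "send_rows", "data": {"motion": "0 0 3.5 0 0 0 1;0 0 3.5 0 0 0 1;0 0 3.5 0 0 0 1;2 2.8 3.5 0 0 0 1;2 2.8 0 0 0 0 1;2 2.8 0 0 0 0 1;2 2.8 0 0 0 0 1;2 2.8 0 0 0 0 1;2 2.8 0 0 0 0 1;2 2.8 0 0 0 0 1;2 2.8 0 0 0 0 1", "newtons": 40}}

```text
t: 1.42
eef_pos: [0.3426, -0.4234, 0.3718]
tool_rot: [0.002, 0.991, 0.134, -0.001]
contact_force: [0.7, 0.5, -0.3]
gripper_width: -0.001
```

```bash
python3 - <<'E'
from h import *
o=get_obs();print({k:np.round(v,3).tolist() for k,v in o.items()})
im=read_camera("wrist");cv2.imwrite("pics/w0.png",im[:,:,::-1])
E
```

```text
{'t': 1.417, 'q': [0.864, 0.161, -0.104, 1.673, 0.021, 1.308, -0.547], 'joint_vel': [-0.503, -0.222, -0.305, 0.258, 0.033, -0.043, -0.81], 'joint_torque': [3.93, -41.201, 1.196, -30.492, 0.038, 0.202, 1.11], 'eef_pos': [0.343, -0.423, 0.372], 'tool_rot': [0.002, 0.991, 0.134, -0.001], 'contact_force': [0.742, 0.525, -0.263], 'torque': [0.021, -0.019, 0.049], 'gripper_width': -0.001}
```

View pics/w0.png

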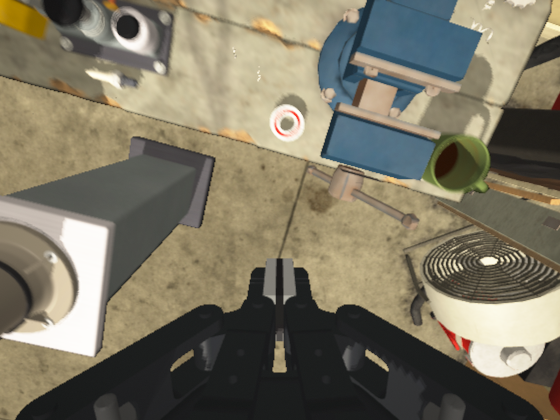

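The wrist view shows the hand clear of everything. Its wide mechanism runs along tool y, and the right lubricator is at the upper left of the picture. I'll carry on round in an arc at z 0.37.

Emit:
{"op": "send_rows", "data": {"motion": "2.5 3 0 0 0 -1 1;2.5 3 0 0 0 -1 1;2.5 3 0 0 0 -1 1;1.5 3.5 0 0 0 -1 1;1.5 3.5 0 0 0 -1 1;1 3.5 0 0 0 -1 1;0.5 3.5 0 0 0 -1 1;0 3.5 0 0 0 -1 1;0 3.5 0 0 0 -1 1;0 3.5 0 0 0 -1 1;0 3.5 0 0 0 -1 1;0 3.5 0 0 0 -1 1;0 3.5 0 0 0 -1 1;0 3.5 0 0 0 -1 1;0 3.5 0 0 0 -1 1;0 3.5 0 0 0 -1 1"}}

```text
t: 2.8
eef_pos: [0.4643, 0.1416, 0.3757]
tool_rot: [0.003, 1.0, -0.011, 0.004]
contact_force: [1.0, 0.2, 0.6]
gripper_width: -0.002
```

```bash
python3 - <<'E'
from h import *
o=get_obs();print({k:np.round(v,3).tolist() for k,v in o.items()})
E
```

```text
{'t': 2.8, 'q': [0.15, 0.087, -0.615, 1.763, 0.062, 1.304, -2.073], 'joint_vel': [-0.595, 0.265, -0.396, -0.246, 0.191, 0.044, -1.251], 'joint_torque': [3.439, -35.403, -0.877, -29.175, -0.339, 0.089, 1.686], 'eef_pos': [0.464, 0.142, 0.376], 'tool_rot': [0.003, 1.0, -0.011, 0.004], 'contact_force': [0.978, 0.21, 0.573], 'torque': [-0.001, -0.004, -0.016], 'gripper_width': -0.002}
```

Emit:
{"op": "send_rows", "data": {"motion": "0 3 0 0 0 0 1;0 3 0 0 0 0 1;0 3 0 0 0 0 1;0 1 -1 0 0 0 1;0 0 -3 0 0 0 1;0 0 -3 0 0 0 1;0 0 -2 0 0 0 1;0 0 0 0 0 0 1;0 0 0 0 0 0 1;0 0 0 0 0 0 1"}}

```text
t: 3.63
eef_pos: [0.462, 0.2576, 0.287]
tool_rot: [-0.001, 1.0, -0.004, 0.008]
contact_force: [-0.9, 0.4, 0.8]
gripper_width: -0.001
```

```bash
python3 - <<'E'
from h import *
o=get_obs();print({k:np.round(v,3).tolist() for k,v in o.items()})
im=read_camera("wrist");cv2.imwrite("pics/w1.png",im[:,:,::-1])
P=cam("wrist",o);np.save("P1.npy",P)
for X in((.463,.254,.13),(.449,.205,.086),(.477,.307,.08)):print(proj(P,X).round(1))
for th in("lub_a_plunger","lub_a_pin","lub_a"):
    for r in regions_of(th,"wrist"):
        ys,xs=np.nonzero(r["region"]);print(th,round(r["conf"],2),np.round(r["point"],1),xs.min(),xs.max(),ys.min(),ys.max())
E
```

```text
{'t': 3.633, 'q': [-0.038, 0.246, -0.695, 1.808, 0.182, 1.136, -2.374], 'joint_vel': [0.006, -0.009, -0.001, -0.024, -0.002, 0.013, 0.005], 'joint_torque': [-0.301, -38.869, -4.352, -27.925, 0.049, -0.136, -0.022], 'eef_pos': [0.462, 0.258, 0.287], 'tool_rot': [-0.001, 1.0, -0.004, 0.008], 'contact_force': [-0.932, 0.395, 0.848], 'torque': [-0.028, 0.025, -0.048], 'gripper_width': -0.001}
[284.8 199.4]
[326.2 201.4]
[238.5 177.4]
lub_a_plunger 0.61 [277.9 198.2] 259 300 177 217
lub_a 0.92 [281.6 176.5] 220 340 134 217
lub_a 0.56 [536.8 173.3] 511 559 143 203
```

View pics/w1.png

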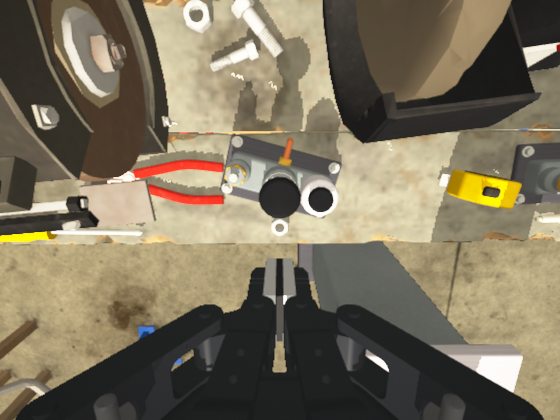

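```bash
python3 - <<'E'
from h import *
P=np.load("P1.npy");S=cam("scene");T=cam("top")
print("plung",onz(P,(279.5,197),.127),"pot",onz(P,(320,198),.086),"pin",onz(P,(237,175),.08))
t=(150+129/3.6,180+137/3.6);s=(180+167/4.4,180+266/4.4)
print(tri(P,T,(279.5,197),t),tri(P,S,(279.5,197),s))
im=cv2.imread("pics/w1.png");cv2.imwrite("pics/w1c.png",cv2.resize(im[120:250,200:360],None,fx=4.5,fy=4.5,interpolation=cv2.INTER_CUBIC))
E
```

```text
plung [0.46477019 0.25935351] pot [0.45311829 0.2123623 ] pin [0.4798578  0.30859694]
[0.4637882  0.2568564  0.11633704] [0.46254328 0.25548771 0.12254693]
```

View pics/w1c.png

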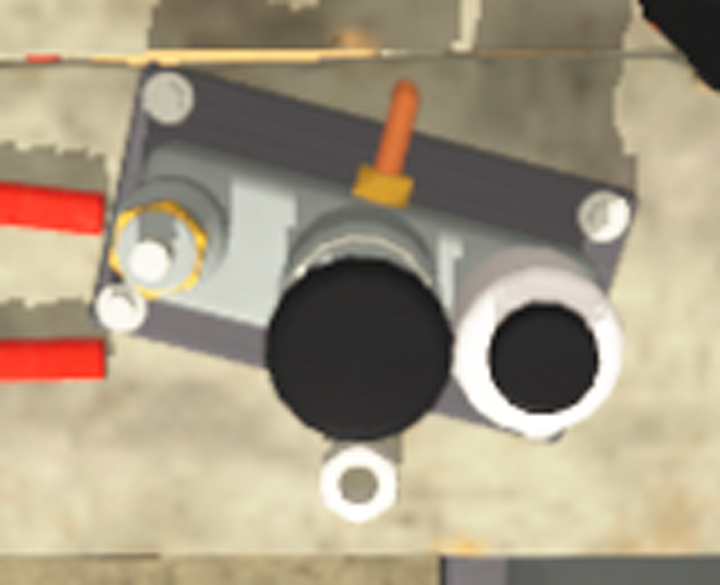

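Emit:
{"op": "send_rows", "data": {"motion": "0.1 0 -3 0 0 0 1;0 0 -3 0 0 0 1;0 0 -3 0 0 0 1;0 0 -3 0 0 0 1;0 0 -1.5 0 0 0 1;0 0 0 0 0 0 1;0 0 0 0 0 0 1;0 0 0 0 0 0 1"}}

```text
t: 4.5
eef_pos: [0.4696, 0.2605, 0.1575]
tool_rot: [-0.006, 1.0, -0.007, 0.017]
contact_force: [-0.2, -0.5, -0.8]
gripper_width: 0.003
```

```bash
python3 - <<'E'
from h import *
o=get_obs();print({k:np.round(v,3).tolist() for k,v in o.items()})
im=read_camera("wrist");cv2.imwrite("pics/w2.png",im[:,:,::-1])
P=cam("wrist",o);np.save("P2.npy",P)
im=read_camera("scene");cv2.imwrite("pics/s2.png",cv2.resize(im[200:300,170:300,::-1],None,fx=5,fy=5,interpolation=cv2.INTER_CUBIC))
E
```

```text
{'t': 4.5, 'q': [-0.103, 0.394, -0.645, 1.949, 0.327, 0.865, -2.503], 'joint_vel': [0.004, -0.012, -0.008, -0.023, -0.008, 0.011, 0.006], 'joint_torque': [-0.169, -44.304, -5.811, -23.165, 0.103, -0.18, -0.029], 'eef_pos': [0.47, 0.261, 0.157], 'tool_rot': [-0.006, 1.0, -0.007, 0.017], 'contact_force': [-0.171, -0.523, -0.778], 'torque': [0.015, 0.038, 0.0], 'gripper_width': 0.003}
```

View pics/w2.png

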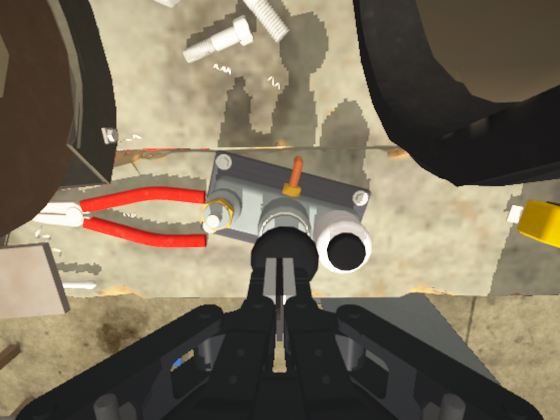

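View pics/s2.png

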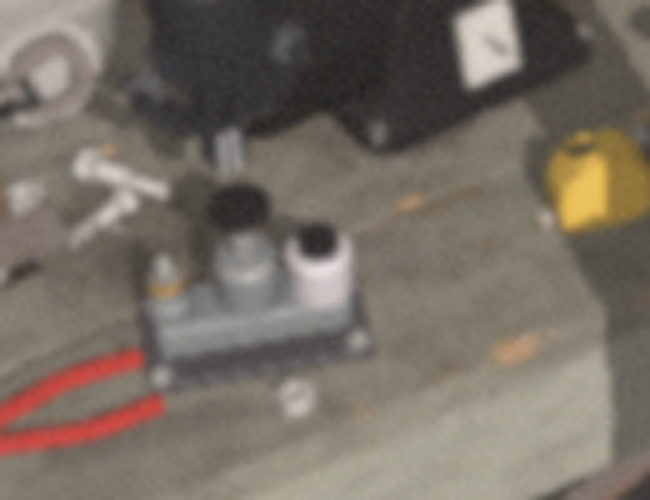

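```bash
python3 - <<'E'
from h import *
P1=np.load("P1.npy");P2=np.load("P2.npy")
for v in(257,260,262):print(onz(P2,(284.5,v),.127),tri(P1,P2,(279.7,197),(284.5,v)))
print("pin",tri(P1,P2,(233.8,178.2),(213,211)))
# ring fit: project top rim circle
for c in((.4635,.257),(.465,.258),(.463,.259)):
  X=[proj(P2,(c[0]+.022*np.cos(a),c[1]+.022*np.sin(a),.124)) for a in np.linspace(0,6.28,60)];X=np.array(X);print(c,X.min(0),X.max(0))
im=cv2.imread("pics/w2.png");cv2.imwrite("pics/w2c.png",cv2.resize(im[180:310,190:390],None,fx=4,fy=4,interpolation=cv2.INTER_CUBIC))
E
```

```text
[0.46614317 0.25923734] [0.46306051 0.25920052 0.12004867]
[0.46410231 0.25925384] [0.4655448  0.25919745 0.13016596]
[0.4627351  0.25926489] [0.4670615  0.25919558 0.13634249]
pin [0.47126585 0.32043378 0.04201948]
(0.4635, 0.257) [253.59537119 226.08300154] [322.54207994 289.66701111]
(0.465, 0.258) [251.94143098 223.78480363] [321.02301485 287.63204518]
(0.463, 0.259) [250.49318573 226.87856835] [319.37395507 290.36186573]
```

View pics/w2c.png

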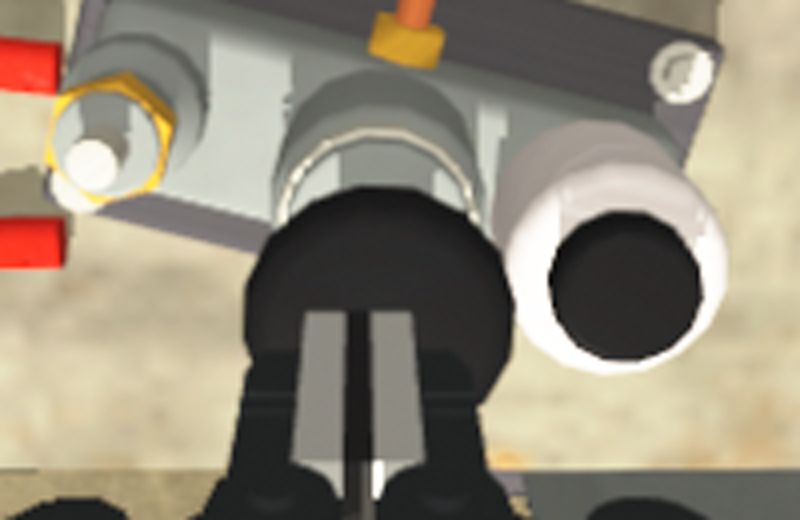

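Emit:
{"op": "send_rows", "data": {"motion": "-0.5 -0.1 0 -0.7 2 0 1;0 0 -1 0 0 0 1;0 0 -1 0 0 0 1;0 0 0 0 0 0 1;0 0 0 0 0 0 1"}}

```text
t: 5.02
eef_pos: [0.468, 0.2614, 0.1409]
tool_rot: [-0.002, 1.0, -0.007, 0.005]
contact_force: [-0.1, 0.2, 0.5]
gripper_width: -0.001
```

Emit:
{"op": "send_rows", "data": {"motion": "0 0 -0.8 0 0 0 1;0 0 -0.8 0 0 0 1"}}

```text
t: 5.18
eef_pos: [0.4688, 0.262, 0.1255]
tool_rot: [-0.002, 1.0, -0.007, 0.006]
contact_force: [-2.8, -1.7, 9.4]
gripper_width: 0.002
```

Emit:
{"op": "send_rows", "data": {"motion": "0 0 -0.8 0 0 0 1;0 0 -0.8 0 0 0 1"}}

```text
t: 5.35
eef_pos: [0.4688, 0.262, 0.1096]
tool_rot: [-0.002, 1.0, -0.007, 0.007]
contact_force: [-3.0, -2.3, 13.3]
gripper_width: 0.0
```

Emit:
{"op": "send_rows", "data": {"motion": "0 0 -0.5 0 0 0 1;0 0 -0.3 0 0 0 1"}}

```text
t: 5.52
eef_pos: [0.4691, 0.2622, 0.1052]
tool_rot: [-0.0, 1.0, -0.007, 0.008]
contact_force: [-17.6, -13.5, 66.0]
gripper_width: 0.002
```

Emit:
{"op": "send_rows", "data": {"motion": "0 0 1 0 0 0 1;0 0 1 0 0 0 1;-0.2 -0.1 1 0 0 0 1;-0.3 -0.2 0.4 0 0 0 1;0 0 0 0 0 0 1;0 0 0 0 0 0 1"}}

```text
t: 6.02
eef_pos: [0.4638, 0.2592, 0.1415]
tool_rot: [0.001, 1.0, -0.007, 0.01]
contact_force: [-0.5, -0.3, 0.2]
gripper_width: -0.0
```

```bash
cat > look.py <<'E'
import sys
from h import *
n=sys.argv[1]
o=get_obs();print({k:np.round(o[k],4).tolist() for k in("t","q","eef_pos","tool_rot","contact_force")})
im=read_camera("wrist");P=cam("wrist",o)
cv2.imwrite(f"pics/w{n}.png",cv2.resize(im[160:310,150:350,::-1],None,fx=4,fy=4,interpolation=cv2.INTER_CUBIC));np.save(f"P{n}.npy",P)
# predicted pixels (in crop) of pin top at several heights
c=np.array([.4645,.259]);d=np.array([np.sin(np.radians(15)),np.cos(np.radians(15))])
for z in(.077,.083,.089,.095,.101,.107):print(z,((proj(P,np.r_[c+.055*d,z])-[150,160])*4).round(0))
E
python3 look.py 3
```

```text
{'t': 6.0167, 'q': [-0.1194, 0.4162, -0.6354, 1.9613, 0.3422, 0.8542, -2.524], 'eef_pos': [0.4638, 0.2592, 0.1415], 'tool_rot': [0.0006, 0.9999, -0.007, 0.0096], 'contact_force': [-0.4856, -0.2594, 0.2449]}
0.077 [229. 215.]
0.083 [221. 225.]
0.089 [213. 235.]
0.095 [204. 246.]
0.101 [195. 258.]
0.107 [185. 270.]
```

View pics/w3.png

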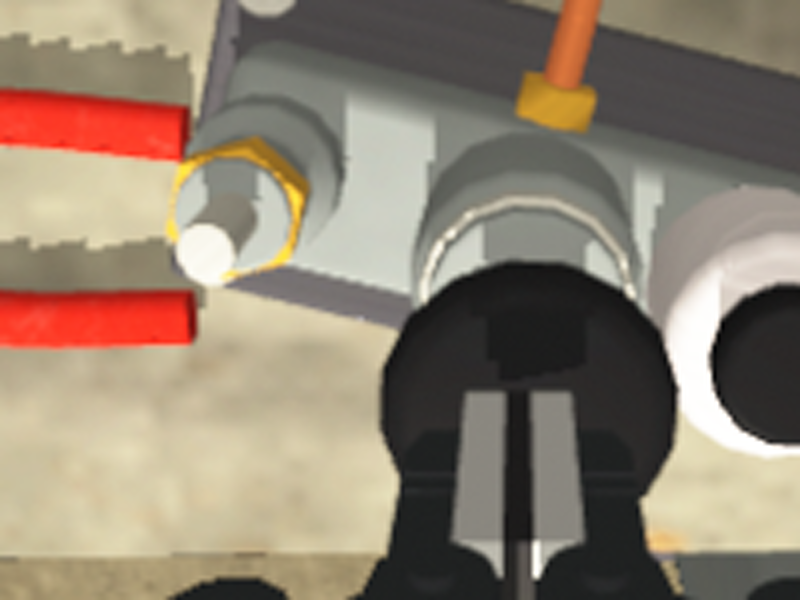

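The first stroke worked: the pin now stands at about 96 mm (estimated from its pixel position) and the plunger is back up. Next stroke.

Emit:
{"op": "send_rows", "data": {"motion": "0 0 -1 0 0 0 1;-0.1 0 -1 0 0 0 1;0 0 -1 0 0 0 1;0 0 -0.5 0 0 0 1;0 0 0 0 0 0 1"}}

```text
t: 6.48
eef_pos: [0.4645, 0.2596, 0.1057]
tool_rot: [0.001, 1.0, -0.008, 0.011]
contact_force: [-8.1, -5.0, 26.2]
gripper_width: 0.0
```

Emit:
{"op": "send_rows", "data": {"motion": "0 0 1 0 0 0 1;0 0 1 0 0 0 1;0 0 1 0 0 0 1;0 0 0.5 0 0 0 1;0 0 0 0 0 0 1;0 0 0 0 0 0 1"}}

```text
t: 6.98
eef_pos: [0.4637, 0.2592, 0.1372]
tool_rot: [0.003, 1.0, -0.007, 0.009]
contact_force: [-1.5, -0.1, 0.3]
gripper_width: -0.002
```

```bash
python3 look.py 4
```

```text
{'t': 6.9833, 'q': [-0.1259, 0.4226, -0.6309, 1.9635, 0.3503, 0.8498, -2.5332], 'eef_pos': [0.4637, 0.2592, 0.1372], 'tool_rot': [0.0026, 0.9999, -0.0074, 0.0094], 'contact_force': [-1.5455, -0.1173, 0.2821]}
0.077 [222. 222.]
0.083 [214. 232.]
0.089 [205. 243.]
0.095 [196. 254.]
0.101 [187. 267.]
0.107 [177. 280.]
```

View pics/w4.png

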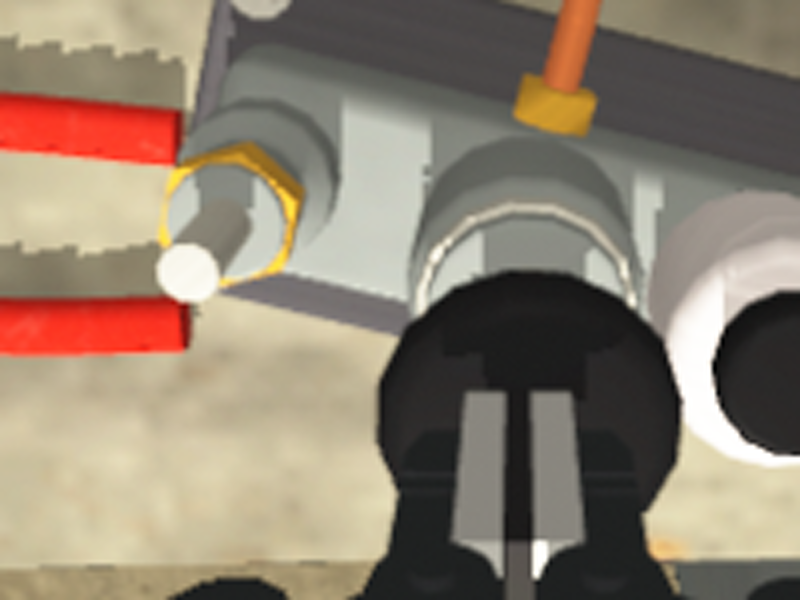

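The pin has moved to (188,271) in the crop, about 102 mm high. No dark ring shows yet. Third stroke.

Emit:
{"op": "send_rows", "data": {"motion": "0 0 -1 0 0 0 1;0 0 -1 0 0 0 1;0 0 -0.8 0 0 0 1;0 0 -0.3 0 0 0 1;0 0 0 0 0 0 1"}}

```text
t: 7.45
eef_pos: [0.4645, 0.2599, 0.1058]
tool_rot: [0.004, 1.0, -0.008, 0.011]
contact_force: [-4.4, -3.7, 18.0]
gripper_width: -0.0
```

Emit:
{"op": "send_rows", "data": {"motion": "0 0 1 0 0 0 1;0 0 1 0 0 0 1;0 0 1 0 0 0 1;0 0 0.6 0 0 0 1;0 0 0 0 0 0 1;0 0 0 0 0 0 1"}}

```text
t: 7.95
eef_pos: [0.4639, 0.2595, 0.139]
tool_rot: [0.004, 1.0, -0.008, 0.009]
contact_force: [0.3, 0.2, -0.4]
gripper_width: -0.004
```

```bash
python3 look.py 5
```

```text
{'t': 7.95, 'q': [-0.1283, 0.4212, -0.6307, 1.9601, 0.3507, 0.857, -2.5349], 'eef_pos': [0.4639, 0.2595, 0.139], 'tool_rot': [0.0045, 0.9999, -0.0075, 0.0094], 'contact_force': [0.2883, 0.2301, -0.4267]}
0.077 [224. 220.]
0.083 [216. 230.]
0.089 [208. 241.]
0.095 [199. 252.]
0.101 [190. 264.]
0.107 [181. 277.]
```

View pics/w5.png

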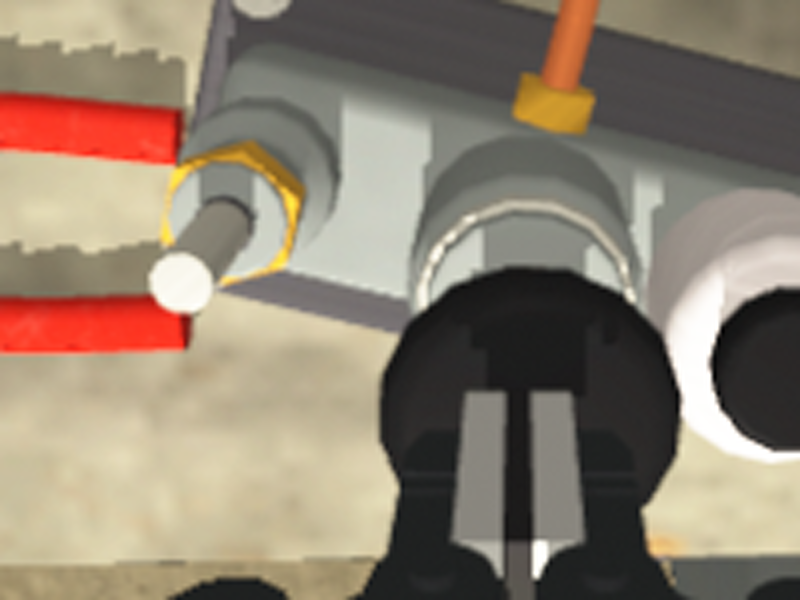

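```bash
python3 - <<'E'
from h import *
o=get_obs();P=cam("wrist",o)
ims=[read_camera("wrist").astype(float) for _ in range(4)]
im=np.mean(ims,0).astype(np.uint8)
c=im[190:245,175:235,::-1]
cv2.imwrite("pics/w5z.png",cv2.resize(c,None,fx=10,fy=10,interpolation=cv2.INTER_CUBIC))
si=np.mean([read_camera("scene").astype(float) for _ in range(4)],0).astype(np.uint8)
cv2.imwrite("pics/s5.png",cv2.resize(si[190:290,190:350,::-1],None,fx=5,fy=5,interpolation=cv2.INTER_CUBIC))
S=cam("scene");c=np.array([.4645,.259]);d=np.array([np.sin(np.radians(15)),np.cos(np.radians(15))])
for z in(.075,.095,.101,.107):print(z,((proj(S,np.r_[c+.055*d,z])-[190,190])*5).round(0))
E
```

```text
0.075 [ 57. 317.]
0.095 [ 53. 297.]
0.101 [ 52. 290.]
0.107 [ 51. 284.]
```

View pics/w5z.png

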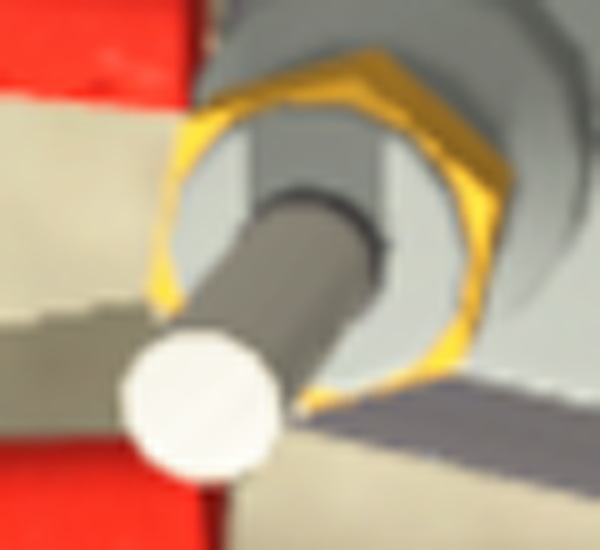

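View pics/s5.png

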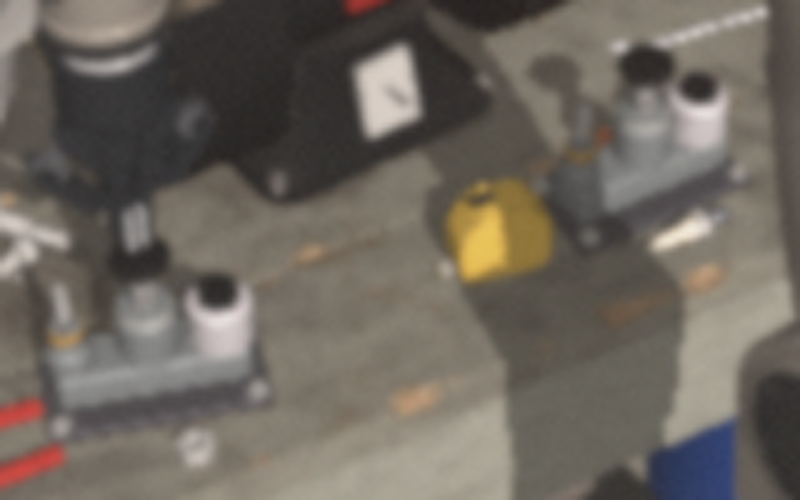

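A dark sliver has just appeared at the pin's foot, crop (190,250). I can't tell yet whether the whole ring shows, so I'll give one more full stroke. If the pin is already out, that stroke moves nothing.

Emit:
{"op": "send_rows", "data": {"motion": "0 0 -1 0 0 0 1;0 0 -1 0 0 0 1;0 0 -0.9 0 0 0 1;0 0 -0.4 0 0 0 1;0 0 0 0 0 0 1"}}

```text
t: 8.82
eef_pos: [0.4652, 0.2607, 0.1061]
tool_rot: [0.004, 1.0, -0.008, 0.012]
contact_force: [-2.7, -3.1, 11.3]
gripper_width: -0.002
```

Emit:
{"op": "send_rows", "data": {"motion": "0 0 1 0 0 0 1;0 0 1 0 0 0 1;0 0 1 0 0 0 1;0 0 0.4 0 0 0 1;0 0 0 0 0 0 1;0 0 0 0 0 0 1"}}

```text
t: 9.32
eef_pos: [0.4654, 0.2608, 0.1385]
tool_rot: [0.004, 1.0, -0.008, 0.011]
contact_force: [-0.6, -0.1, -0.6]
gripper_width: -0.002
```

```bash
python3 look.py 6;  python3 - <<'E'
from h import *
im=np.mean([read_camera("wrist").astype(float) for _ in range(4)],0).astype(np.uint8)
cv2.imwrite("pics/w6z.png",cv2.resize(im[190:245,175:235,::-1],None,fx=10,fy=10,interpolation=cv2.INTER_CUBIC))
E
```

```text
{'t': 9.3167, 'q': [-0.1319, 0.4229, -0.6289, 1.9586, 0.3554, 0.8543, -2.5397], 'eef_pos': [0.4654, 0.2608, 0.1385], 'tool_rot': [0.0044, 0.9999, -0.0076, 0.0114], 'contact_force': [-0.625, -0.0587, -0.6278]}
0.077 [232. 230.]
0.083 [225. 240.]
0.089 [217. 251.]
0.095 [208. 263.]
0.101 [199. 275.]
0.107 [190. 288.]
```

View pics/w6.png

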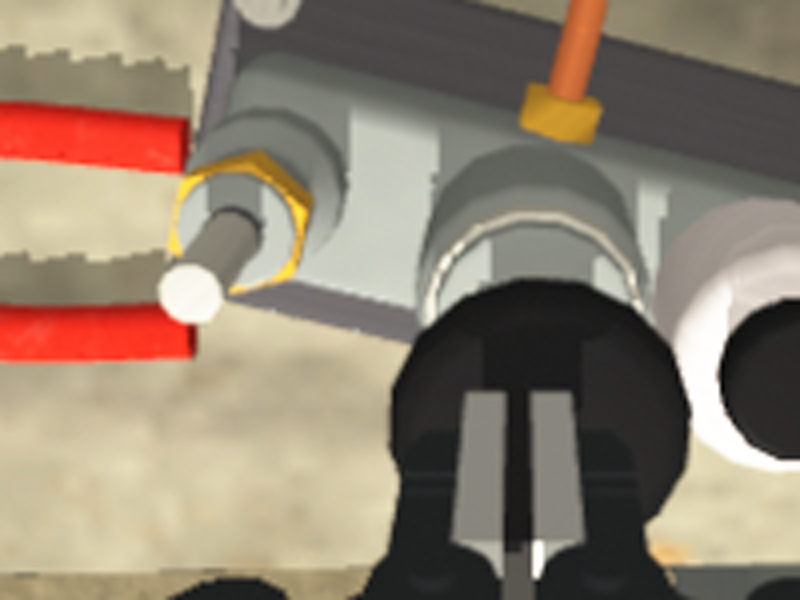

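View pics/w6z.png

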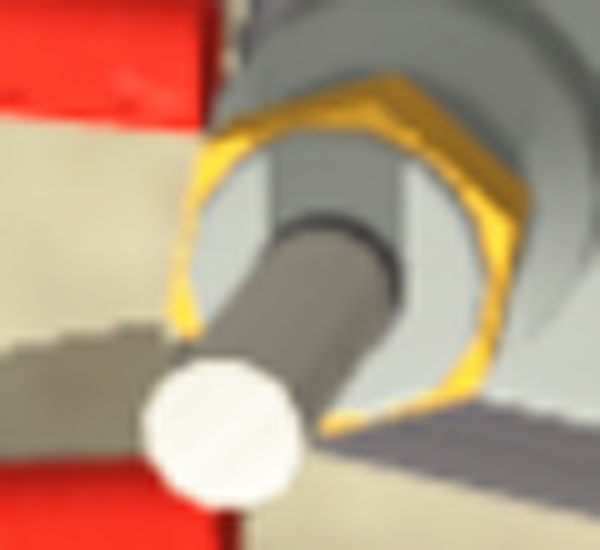

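The fourth stroke left the pin where it was: its offset from the 107 mm prediction is the same as before. The distance from foot to top in the image works out at about 107.7 mm, so the pin is at its stop. I'll retreat and make a final check.

Emit:
{"op": "send_rows", "data": {"motion": "0 0 2 0 0 0 1;0 0 3 0 0 0 1;0 0 3 0 0 0 1;0 0 3 0 0 0 1;0 0 3 0 0 0 1;0 0 0 0 0 0 1;0 0 0 0 0 0 1;0 0 0 0 0 0 1"}}

```text
t: 10.23
eef_pos: [0.4621, 0.2591, 0.2808]
tool_rot: [0.006, 1.0, -0.007, 0.008]
contact_force: [-1.6, -0.0, 0.1]
gripper_width: -0.006
```

```bash
python3 - <<'E'
from h import *
o=get_obs();print({k:np.round(o[k],4).tolist() for k in("t","eef_pos","tool_rot","contact_force")})
P=cam("wrist",o);P6=np.load("P6.npy")
im=np.mean([read_camera("wrist").astype(float) for _ in range(3)],0).astype(np.uint8)
cv2.imwrite("pics/w7.png",im[:,:,::-1])
cv2.imwrite("pics/w7z.png",cv2.resize(im[110:240,200:360,::-1],None,fx=5,fy=4.5,interpolation=cv2.INTER_CUBIC)[:600,:800])
si=np.mean([read_camera("scene").astype(float) for _ in range(6)],0).astype(np.uint8)
cv2.imwrite("pics/s7.png",cv2.resize(si[190:290,190:350,::-1],None,fx=5,fy=5,interpolation=cv2.INTER_CUBIC))
np.save("P7.npy",P)
E
```

```text
{'t': 10.2333, 'eef_pos': [0.4621, 0.2591, 0.2808], 'tool_rot': [0.0059, 0.9999, -0.0069, 0.0076], 'contact_force': [-1.5704, -0.0146, 0.1335]}
```

View pics/w7z.png

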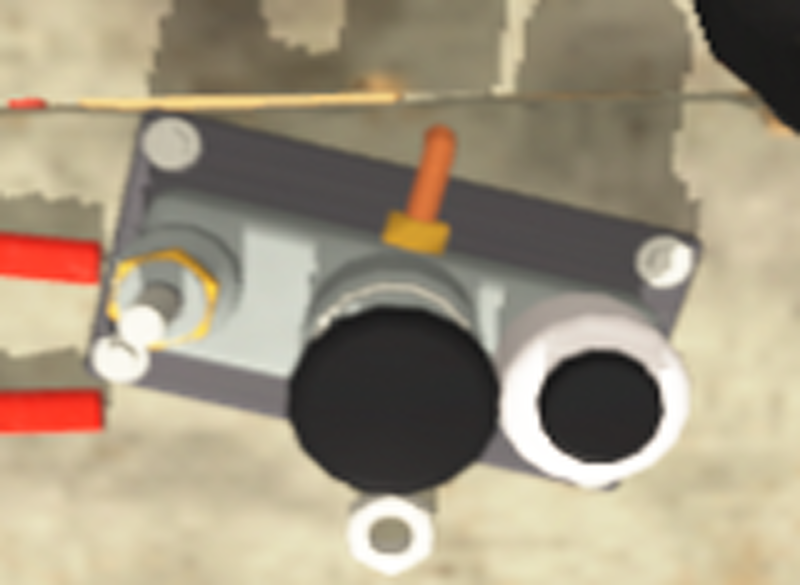

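View pics/s7.png

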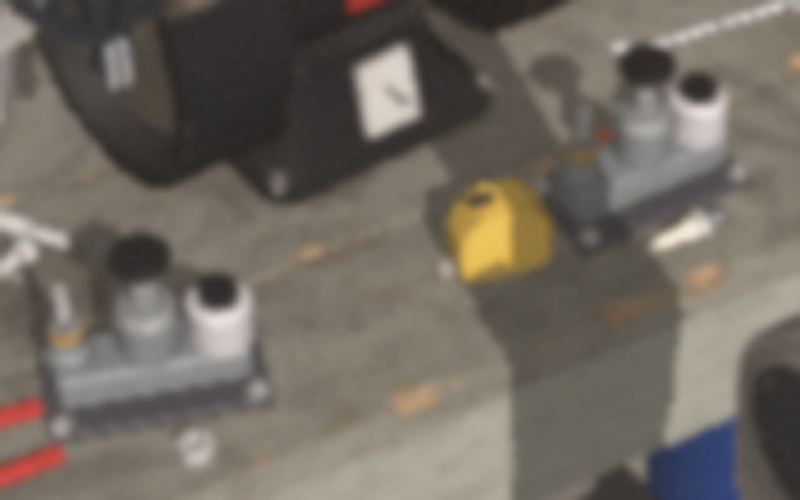

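View pics/w7.png

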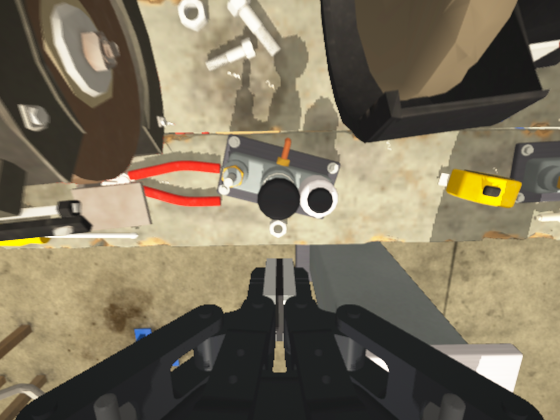

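The plunger is up, and the nut, pliers and tape measure are in place. I want a closer comparison of the two pins in the scene picture, averaged over several frames.

```bash
python3 - <<'E'
from h import *
si=np.mean([read_camera("scene").astype(float) for _ in range(16)],0).clip(0,255).astype(np.uint8)[:,:,::-1]
A=si[240:266,194:220];B=si[203:229,294:320]
f=lambda c:cv2.resize(c,None,fx=15,fy=15,interpolation=cv2.INTER_CUBIC)
b=np.clip(f(B).astype(float)*1.6,0,255).astype(np.uint8)
cv2.imwrite("pics/ab.png",np.hstack([f(A),b]))
S=cam("scene");c=np.array([.4645,.259]);d=np.array([np.sin(np.radians(15)),np.cos(np.radians(15))])
for z in(.075,.101,.107):print(z,((proj(S,np.r_[c+.055*d,z])-[194,240])*15).round(0),((proj(S,(.462,-.094,z))-[294,203])*15+[390,0]).round(0))
print(get_obs()["t"])
E
```

```text
0.075 [110. 202.] [574. 215.]
0.101 [ 97. 121.] [577. 135.]
0.107 [ 94. 101.] [578. 116.]
11.4833
```

View pics/ab.png

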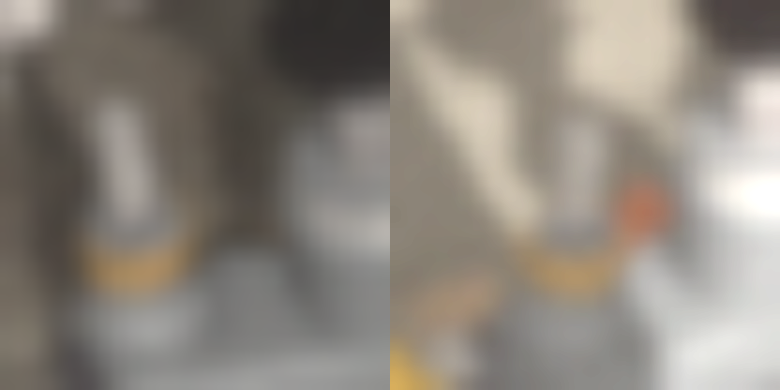

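The two pins match. Left, from top to gold ring: about 167 px at depth 1.58 m. Right: about 157 px at 1.72 m. Both show the dark foot ring. A pin 6 mm short would differ by about 19 px. Handing in.

```bash
python3 -c "
from station import *
print(hand_in(),get_obs()['t'])"
```

```text
the job is handed in; nothing more can be done
the job is handed in; nothing more can be done
```

I pumped the left lubricator, the one with the sunken pin, until its pin stood fully out, then handed the job in at about 11.5 s of the 45 s allowed. It took four full strokes with the closed fingertips, each to about 105–106 mm. I lifted clear to about 139 mm after each one so the plunger came right back up.

- **Pin height:** it read about 96, then 102, then about 108 mm after the first three strokes. The fourth stroke did not move it, so it is at its stop. Those readings carry an error of 1–2 mm.
- **Pin comparison:** in the scene camera both pins look equally tall once distance is allowed for, agreeing to about 1 mm. The dark ring shows at the foot of both.
- **State at hand-in:** the plunger is up and the hand is about 15 cm above it, touching nothing. I did not touch the pins, the other lubricator or the tools. In the last pictures the nut, pliers and tape measure lie where they were; I did not check the other tools separately.
- **One rough moment:** I overpressed at the bottom of the first stroke, with 66 N at the wrist and the plunger against its end stop. That is above 40 N, but it was on the fingertips, and the 40 N limit is for the arm and gripper body. It is below the 120 N wrist limit. The later strokes read 11–26 N at the bottom.

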